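# Lap the turned knob's foot and snap it onto the spring-ball arbor

### The job

Take the flanged resin knob, rub its flat foot along the lapping plate with light, steady pressure in an unbroken stroke from the end near the robot to the far end, then press it, foot down, onto the upright spring-ball stud until it clicks home. Keep pressing after the click so that the rubber washer under it stays squeezed, and finish like that, still gripping the knob and pushing down on it, not letting go. Leave the other things on the bench where they are.

Things in the scene. Friction and masses are not known exactly. Their poses are not given: they have to be found in the camera images.
- knob: Loose turned amber-resin knob, 36 mm tall, standing on its foot, 35 to 70 g: round flange 46 mm across, 5 mm thick at the bottom, and above it a straight cylinder 32 mm across to grip from above. Underneath a 20 mm bore through the flange (the snap lip) and a 25 mm hollow above it, up to 30 mm. Origin: centre of the underside; z up its axis. The only thing with a flange.
- lap_base: Lapping plate, fixed: wooden base 210 x 80 mm under a bare steel plate 200 x 70 mm whose top is 32 mm above the table. Origin: centre of the base's underside, on the table; x along its length away from the robot, z up. A full stroke takes the knob's centre from 45 mm or more before the middle to 45 mm or more beyond it.
- lap_plate (a joint): How far the steel plate is pressed down on its sprung bed, in m: 0 free, stops at 0.006. It gives about 1.5 N per mm after a first 1.2 N (about 4 N at 2 mm, 7 N at 4 mm).
- arbor: Spring-ball arbor, fixed: dark steel block 80 x 80 x 20 mm, in its middle an upright steel stud 18 mm across, top 55 mm above the table, tapered to 10 mm over its last 7 mm. Four spring balls stick out 3 mm from its sides, 40 mm above the table. Round it a black washer 48 mm across, its top 30 mm above the table. Origin: centre of the block's underside, on the table; z up.
- stud_top (a point): Centre of the stud's top, 55 mm above the table. A knob lowered onto the stud meets the balls when its underside is about 45 mm above the table; pushing past them takes about 8 to 13 N, then the force drops and it snaps down onto the washer (underside 30 mm above the table).
- washer (a joint): How far the rubber washer is squeezed by the knob, in m: 0 free, stops at 0.003. About 4 N per mm after a first 1 N.
- bead_a: Bystander: loose amber barrel bead, 37 mm across and 30 mm tall, no flange, standing on its flat end. Origin: centre of the underside.
- bead_b: Bystander: a second amber barrel bead like bead_a.
- bangle: Bystander: loose red bangle lying flat, 76 mm across, 18 mm tall. Origin: centre of the underside.
- jar: Bystander: loose small jar with a white lid, 44 mm across, 55 mm tall. Origin: centre of the underside.
- screwdriver: Bystander: loose screwdriver lying on the table, about 170 mm long. Origin near the middle of its length, on the table.
- dish: Bystander: fixed shallow wooden bowl with small beads in it, 90 mm across, 22 mm tall. Origin: centre of the underside.
Not all that is in view belongs to the job. What is shaped like the knob but purple is not meant. Of the things that look like the lap_base, the smaller one is meant.

How it is judged (in metres and radians):
On the way, in this order (a step that is already met when the one before it is completed fails the run):
1. the knob's foot rubs flat on the lapping plate, lightly pressed, near the robot's end (contact force between knob and lap_base between 1.5 and 16 N and angle between knob's own z axis and vertical below 0.15 rad and z of knob in the frame of lap_base above 0.022 m and y of knob in the frame of lap_base between -0.03 and 0.03 m and x of knob in the frame of lap_base below -0.04 m), for 0.15 s.
2. still lightly pressed, it passes the near half of the plate (contact force between knob and lap_base between 1.5 and 16 N and angle between knob's own z axis and vertical below 0.15 rad and z of knob in the frame of lap_base above 0.022 m and y of knob in the frame of lap_base between -0.03 and 0.03 m and x of knob in the frame of lap_base between -0.037 and -0.015 m), for 0.05 s.
3. still lightly pressed, it passes the middle of the plate (contact force between knob and lap_base between 1.5 and 16 N and angle between knob's own z axis and vertical below 0.15 rad and z of knob in the frame of lap_base above 0.022 m and y of knob in the frame of lap_base between -0.03 and 0.03 m and x of knob in the frame of lap_base between -0.0125 and 0.0125 m), for 0.05 s.
4. still lightly pressed, it passes the far half of the plate (contact force between knob and lap_base between 1.5 and 16 N and angle between knob's own z axis and vertical below 0.15 rad and z of knob in the frame of lap_base above 0.022 m and y of knob in the frame of lap_base between -0.03 and 0.03 m and x of knob in the frame of lap_base between 0.015 and 0.037 m), for 0.05 s.
5. still lightly pressed, it reaches the far end of the plate (contact force between knob and lap_base between 1.5 and 16 N and angle between knob's own z axis and vertical below 0.15 rad and z of knob in the frame of lap_base above 0.022 m and y of knob in the frame of lap_base between -0.03 and 0.03 m and x of knob in the frame of lap_base above 0.04 m), for 0.05 s.
At the end, for the whole second after the job is handed in: The knob sits upright (within 0.12 rad) and centred (within 4 mm) on the stud, snapped past the balls and down on the washer, the washer still squeezed by at least 0.6 mm (about 3 N or more), the knob at rest and still held between the fingers (horizontal distance between knob and arbor below 0.004 m and z of knob in the frame of arbor between 0.024 and 0.0305 m and angle between knob's own z axis and vertical below 0.12 rad and value of joint washer above 0.0006 m and contact force between knob and arbor above 2.5 N and contact force between the fingers and knob above 2.5 N and z of the grasp point in the frame of knob below 0.047 m and linear speed of knob below 0.02 m/s); the arm keeps its last pose, push and grip.
It fails at once if the lapping plate is pressed with more than 22 N (contact force between knob and lap_base above 22 N).
It fails at once if a bystander is moved by more than 30 mm (distance of any of bead_a, bead_b, bangle, jar, screwdriver from where it was at the start of the episode above 0.03 m).
It also fails if it takes over 45 s, if anything falls off the work surface, if the arm or the gripper's body presses on something with over 40 N, if the wrist force passes 120 N, or if a joint passes its speed limit or range.

### The arm

A 6-joint arm with a two-finger parallel gripper is mounted at the origin on the work surface. World frame = base frame: x ahead of the robot, y to its left, z up, the work surface at z = 0. Lengths are in mm, angles in rad, forces in N, time in s.
With the tool pointing down it reaches from about 275 to 850 mm from the base axis. Payload 5.2 kg.
Tool frame: the origin (TCP) lies midway between the tips of the shut fingers; the grasp point (between the pads) lies 19 mm behind it (manip.grip_point_offset is the z of the grasp point in the tool frame, in mm); z points along the fingers, x is the direction in which the jaws open and shut, and the axes are right-handed (so a half turn about z gives the same grasp; the last joint's range is limited). The gripper opens to 85 mm and grips with 20 to 120 N. Pads are 22 mm wide; open, the fingers measure 114 mm over their backs; the gripper's body (76 mm by 85 mm) begins 54 mm behind the grasp point. The pads swing forward as they close: fully open they stand 13 mm farther back than shut.
Start: joints at [1.05, 0.259, 1.535, -0, 1.348, -0.203], TCP at [171.841, 522.471, 231.31] pointing down, gripper open.
Joint ranges: [-3.14, 3.14], [-0.91, 2.08], [0.19, 2.58], [-1.22, 4.36], [0.22, 2.71], [-3.12, 3.12]. Speed limits (rad/s): [2.57, 2.57, 3.14, 3.14, 3.14, 3.14].

### API

Orientations are given as a 3x3 rotation matrix whose columns are the frame's x, y, z axes.
In Python, from workcell import manip, optics gives the robot as it stands.
- The arm moves only by the tool arm_command, never from a script. Its argument "steps" is a list of rows, each an object of numbers: "dx", "dy", "dz": the shift along the tool's x, y, z in m; "ax", "ay", "az": the turn, a rotation vector about the tool's x, y, z in degrees; "gripper": the finger opening in m, from 0 to 0.0854. A call has 1 to 20 rows; each row is the pose to reach, as a shift and turn from the pose commanded when the call began, along the tool's axes at that moment; what a row does not reach only later rows make up. A row lasts 1/10 s, in which the tool goes at most 50 mm and 8.59 degrees, less where a joint would pass 70% of its speed; a pose out of reach is approached as far as the arm can. A call with a gripper value outside its range is refused whole. The fingers move at their own pace and stop on an object; "newtons" is the grip in N (left out, the last holds). Time passes only in rows, so rows that repeat a pose let the fingers close. It gives the time, the measured TCP pose, the force and the opening at its end, in the units of the state.
- manip.observe(): the state, without advancing time (a new reading comes with each control period).
- optics.camera(name): name is "scene" or "top" or "wrist"; returns a dict with "frame" (400x640x3 uint8, red, green, blue), "range_z" (400x640 float32, mm along the optical axis (not along the pixel's ray), 0 where there is no reading), "mtx" (3x3 intrinsics, pixels), "cam_to_world" (4x4, takes a point from camera to world coordinates). Camera axes: x right, y up, looking along -z (the intrinsics and any distortion apply to the point x, -y, -z); pixel columns grow to the right and rows downward; lengths in mm; the calibration is good to about 2 mm. A picture is of the moment at which its call begins.
- manip.close_job(): hands the job in, once; it reports no verdict.
The state is a dict: "time": time; "qpos": joint angles; "qd": joint speeds; "effort": joint torques, N m; "eef_pos": TCP position; "eef_rot": TCP orientation; "contact_force": force on the tool from outside, world axes, zero at the start; "wrist_torque": the same for the moment, N m; "opening": finger opening in mm.
Only numpy, scipy, OpenCV 4.12 (cv2) and the standard library are available. Lean on these libraries where they do the work, as an engineer would, in place of code of your own. Each camera call takes 0.05 s, during which the arm holds its last target.

## Working session

There is one attempt and no reset: what is moved stays moved. The work goes in short steps, Python scripts to look and compute and a tool call to move; the robot and the scene stay as the last step left them, time stands still between calls to the robot, and variables do not carry over. Pictures are saved under pics/ and viewed, and the job is handed in when it is done.

Besides the shell and the picture viewer there is one more tool, called after ">>>" as a command line: name --argument value ..., lists and objects as JSON in quotes. arm_command: Moves the arm, as the interface text tells. Its arguments: {"type":"object","properties":{"steps":{"type":"array","items":{"type":"object","properties":{"dx":{"type":"number"},"dy":{"type":"number"},"dz":{"type":"number"},"ax":{"type":"number"},"ay":{"type":"number"},"az":{"type":"number"},"gripper":{"type":"number"}}}},"newtons":{"type":"number"}},"required":["steps"]}

```bash
mkdir -p pics; ls; python3 - <<'E'
from workcell import manip, optics
import cv2,numpy as np
s=manip.observe(); print({k:np.round(v,3).tolist() for k,v in s.items()}); print(manip.grip_point_offset)
for n in("top","scene"):
    c=optics.camera(n); cv2.imwrite(f"pics/{n}0.png",c["frame"][...,::-1]); np.savez(f"{n}0.npz",**c)
    print(n,c["mtx"].tolist(),np.round(c["cam_to_world"],3).tolist(),[k for k in c])
E
```

```text
pics
{'time': 0.0, 'qpos': [1.05, 0.259, 1.536, 0.0, 1.348, -0.203], 'qd': [0.0, -0.0, -0.001, 0.001, -0.001, 0.0], 'effort': [-0.002, -44.604, -29.057, -0.001, 0.012, -0.0], 'eef_pos': [171.566, 521.996, 230.477], 'eef_rot': [[0.312, 0.95, -0.001], [0.95, -0.312, -0.002], [-0.002, -0.0, -1.0]], 'contact_force': [-0.658, 0.17, -0.125], 'wrist_torque': [-0.01, -0.015, -0.03], 'opening': 85.388}
-18.700000000000003
top [[515.7353902024271, 0.0, 319.6750835794054], [0.0, 515.7353902024271, 202.94939973647737], [0.0, 0.0, 1.0]] [[-0.01, 0.998, -0.066, 430.107], [-1.0, -0.01, -0.011, -40.544], [-0.012, 0.066, 0.998, 1200.749], [0.0, 0.0, 0.0, 1.0]] ['frame', 'range_z', 'mtx', 'cam_to_world']
scene [[447.6434934088469, 0.0, 314.98286644022636], [0.0, 447.6434934088469, 193.1166162834698], [0.0, 0.0, 1.0]] [[0.717, -0.449, 0.532, 976.253], [0.697, 0.464, -0.547, -548.077], [-0.002, 0.763, 0.646, 636.237], [0.0, 0.0, 0.0, 1.0]] ['frame', 'range_z', 'mtx', 'cam_to_world']
```

View pics/top0.png

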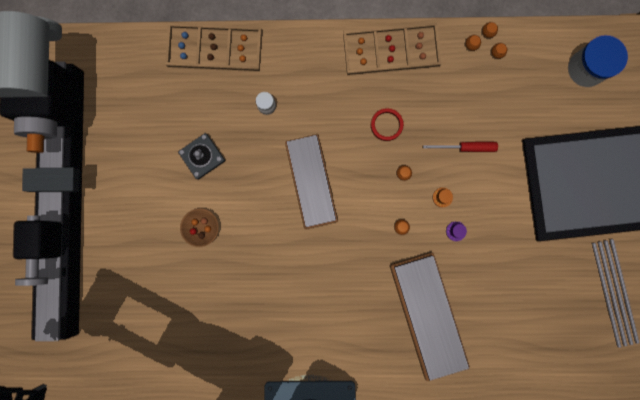

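View pics/scene0.png

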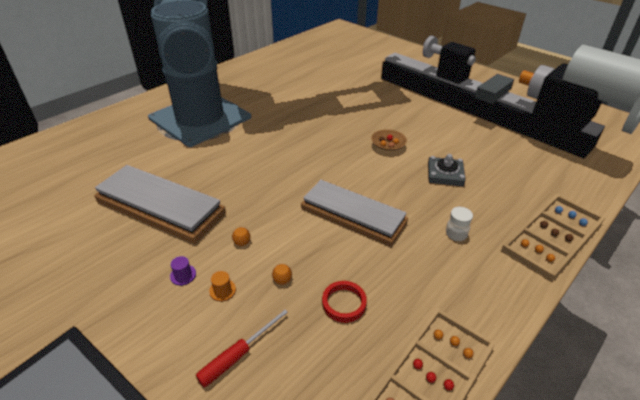

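The top view shows these candidates for the knob:
- Flanged amber at (443,197).
- Beads without a flange at (404,172) and (402,227).
- Purple flanged decoy at (456,231).

The two lapping plates are at (312,181), the smaller one, and (430,316), the larger one. The arbor is at (201,156). I'll confirm the choices in an enlarged crop and measure them.

```bash
cat > h.py <<'E'
import numpy as np,cv2
def load(n): return dict(np.load(n))
def ray(c,u,v):
    K=c["mtx"];T=c["cam_to_world"]
    d=np.array([(u-K[0,2])/K[0,0],-(v-K[1,2])/K[1,1],-1.0])
    return T[:3,3],T[:3,:3]@d
def onplane(c,u,v,z):
    o,d=ray(c,u,v); return o+d*(z-o[2])/d[2]
def cloud(c):
    K=c["mtx"];T=c["cam_to_world"];v,u=np.mgrid[0:400,0:640]
    r=c["range_z"]; P=np.stack([(u-K[0,2])/K[0,0]*r,-(v-K[1,2])/K[1,1]*r,-r],-1)
    return P@T[:3,:3].T+T[:3,3]
E
python3 - <<'E'
from h import *
c=load("top0.npz"); P=cloud(c); f=c["frame"]; hsv=cv2.cvtColor(f,cv2.COLOR_RGB2HSV)
for n,(u,v) in dict(knob=(443,197),purple=(456,231),beadA=(404,172),beadB=(402,227),jar=(265,103),plate=(312,181),big=(430,316),arb=(201,156)).items():
    print(n,np.round(P[v,u]),'table z nearby',np.round(P[v+30,u-30]))
# plates: grey low-sat mask
m=((hsv[...,1]<60)&(hsv[...,2]>90)).astype(np.uint8)
n,l,st,ce=cv2.connectedComponentsWithStats(m)
for i in range(1,n):
    if st[i,4]>800:
        cn=cv2.findContours((l==i).astype(np.uint8),cv2.RETR_EXTERNAL,cv2.CHAIN_APPROX_NONE)[0][0]
        w=np.array([onplane(c,*p[0],32)[:2] for p in cn],np.float32)
        print(st[i],ce[i].round(1),cv2.minAreaRect(w),cv2.boxPoints(cv2.minAreaRect(w)).round(0).tolist())
# amber
m=((hsv[...,0]<16)&(hsv[...,1]>190)&(hsv[...,2]>110)).astype(np.uint8)
n,l,st,ce=cv2.connectedComponentsWithStats(m)
for i in range(1,n):
    if st[i,4]>60: print('amber',st[i],ce[i].round(1),onplane(c,*ce[i],5).round(0))
a=cv2.resize(f[150:250,380:480],(400,400),interpolation=3)
b=cv2.resize(f[120:190,165:235],(400,400),interpolation=3)
cv2.imwrite("pics/crop1.png",np.hstack([a,b])[...,::-1])
E
```

```text
knob [ 517. -306.   36.] table z nearby [ 451. -243.    3.]
purple [ 440. -333.   37.] table z nearby [ 374. -264.   42.]
beadA [ 575. -220.   35.] table z nearby [ 510. -154.   -0.]
beadB [ 451. -213.   32.] table z nearby [ 383. -147.    1.]
jar [732.  93.  59.] table z nearby [676. 171.   1.]
plate [557. -11.  34.] table z nearby [491.  61.   1.]
big [ 253. -270.   41.] table z nearby [ 180. -208.    1.]
arb [616. 241.  42.] table z nearby [553. 321.   1.]
[   0    0  173   89 5195] [57.3 29.1] ((884.7847900390625, 516.455322265625), (404.8031921386719, 210.12786865234375), 89.2547378540039) [[777.0, 315.0], [987.0, 313.0], [992.0, 717.0], [782.0, 720.0]]
[ 172    0  307   21 5593] [317.3   9. ] ((957.1012573242188, -42.9345703125), (713.171630859375, 48.00990676879883), 89.13603210449219) [[928.0, -399.0], [976.0, -400.0], [986.0, 313.0], [938.0, 314.0]]
[ 490    0  106   17 1241] [536.1   8. ] ((954.4594116210938, -547.8394165039062), (241.9600067138672, 38.144142150878906), 89.1575927734375) [[934.0, -669.0], [972.0, -669.0], [975.0, -427.0], [937.0, -427.0]]
[ 287  135   49   
[... 395 characters left out ...]

[  35  278   24   63 1111] [ 46.3 307.5] ((273.9386901855469, 589.60986328125), (138.26751708984375, 50.91598129272461), 0.03778772056102753) [[205.0, 615.0], [205.0, 564.0], [343.0, 564.0], [343.0, 615.0]]
amber [487  23  10  10  84] [491.4  27.6] [ 921. -438.    5.]
amber [470  36  10  10  87] [474.5  40.6] [ 890. -397.    5.]
amber [496  44  11  10  86] [500.8  48.6] [ 870. -458.    5.]
amber [372 109  31  31 242] [386.9 124.3] [ 692. -187.    5.]
amber [ 28 134  10  17 150] [ 32.4 141.9] [660. 648.   5.]
amber [462 143  36   8 233] [479.2 146.2] [ 638. -401.    5.]
amber [400 167  11  12  75] [405.3 171.7] [ 580. -228.    5.]
amber [439 189  13  17 116] [445.4 196.1] [ 522. -319.    5.]
```

View pics/crop1.png

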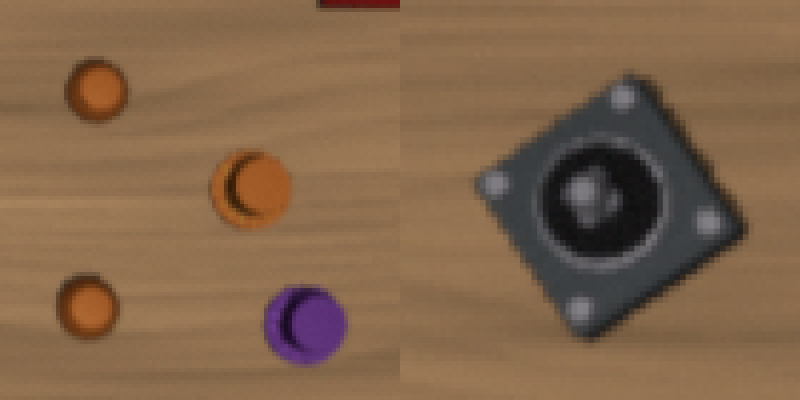

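The crop shows that only the object at (443,197) is amber with a flange, so it is the knob. The grey plate at (311,181) measures 201 x 71 mm, so it is the lapping plate that's meant. The arbor is at (201,156). Next I'll get finer centres.

```bash
python3 - <<'E'
from h import *
c=load("top0.npz"); P=cloud(c); f=c["frame"]; hsv=cv2.cvtColor(f,cv2.COLOR_RGB2HSV)
print('flange',onplane(c,380+251/4-.4,150+189/4-.4,5).round(1),'top',onplane(c,380+263/4-.4,150+184/4-.4,36).round(1))
def blob(n,near,z,m):
    w=(np.hypot(P[...,0]-near[0],P[...,1]-near[1])<40)&m
    vv,uu=np.nonzero(w)
    cn=cv2.findContours(w.astype(np.uint8),cv2.RETR_EXTERNAL,cv2.CHAIN_APPROX_NONE)[0]; cn=max(cn,key=cv2.contourArea)
    (u,v),r=cv2.minEnclosingCircle(cn); print(n,(u,v,r),onplane(c,u,v,z).round(1), 'mean',onplane(c,uu.mean(),vv.mean(),z).round(1),'zmed',np.median(P[...,2][w]).round(1))
am=(hsv[...,0]<18)&(hsv[...,1]>165)&(hsv[...,2]>50)
blob('knob',(517,-306),20,am)
blob('knobtop-depth',(517,-306),36,am&(P[...,2]>28))
# arbor block dark
w=(np.hypot(P[...,0]-616,P[...,1]-241)<62)&(hsv[...,2]<100)&~((hsv[...,0]<20)&(hsv[...,1]>80))
cn=max(cv2.findContours(w.astype(np.uint8),cv2.RETR_EXTERNAL,cv2.CHAIN_APPROX_NONE)[0],key=cv2.contourArea)
x=np.array([onplane(c,*p[0],20)[:2] for p in cn],np.float32); print(cv2.minAreaRect(x))
# corner bolts
b=np.array([(622,97),(495,184),(709,220),(580,310)],float); 
uv=(b-[400,0])*70/400+[165,120]-.4; print([onplane(c,*p,21).round(0)[:2].tolist() for p in uv], np.mean([onplane(c,*p,21) for p in uv],0).round(1))
wash=(np.array([601,202.])-[400,0])*70/400+[165,120]-.4; print('ring',onplane(c,*wash,25).round(1))
w=optics=None
s=load("scene0.npz"); Q=cloud(s)
for n,p in dict(knobtop=(221,278),arb=(448,160),plate=(355,208)).items(): print(n,Q[p[1],p[0]].round(1))
cv2.imwrite("pics/crop2.png",np.hstack([cv2.resize(s["frame"][255:315,190:250],(400,400)),cv2.resize(s["frame"][140:200,418:478],(400,400))])[...,::-1])
E
```

```text
flange [ 520.1 -312.     5. ] top [ 520.5 -311.8   36. ]
knob (442.3741760253906, 196.89073181152344, 9.809858322143555) [ 518.9 -308.7   20. ] mean [ 518.7 -308.5   20. ] zmed 33.1
knobtop-depth (444.82977294921875, 195.5957489013672, 7.3065409660339355) [ 520.5 -310.6   36. ] mean [ 520.5 -310.6   36. ] zmed 36.7
((620.4837646484375, 246.20452880859375), (81.94670867919922, 80.03165435791016), 33.678592681884766)
[[665.0, 240.0], [630.0, 292.0], [614.0, 205.0], [578.0, 257.0]] [621.7 248.5  21. ]
ring [621.3 247.7  25. ]
knobtop [ 520.5 -309.9   33.7]
arb [625.3 236.6  48.8]
plate [567.4 -12.7  30.6]
```

View pics/crop2.png

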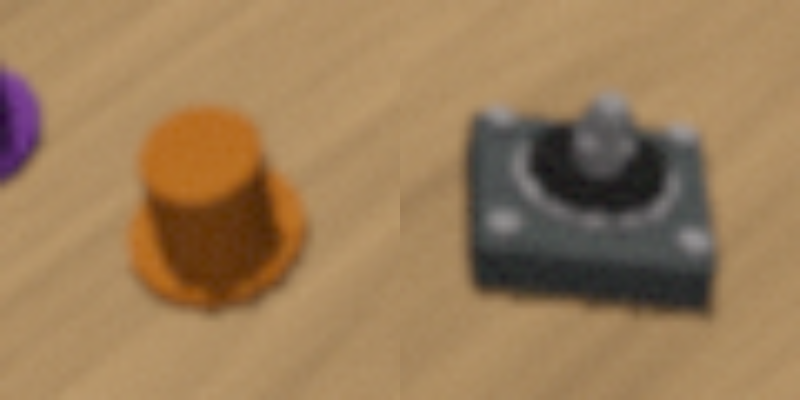

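The knob is at about (520,-311), with the flange and top estimates agreeing. The arbor is at about (621,247.5) and the plate centre at (559,-8) with yaw 12.2°. I'll check the wrist camera next.

```bash
cat > mv.py <<'E'
from h import *
from workcell import manip, optics
def delta(x,y,z):
    s=manip.observe(); R=np.array(s["eef_rot"]); d=R.T@(np.array([x,y,z])-np.array(s["eef_pos"]))
    print('target',(x,y,z),'d tool mm',d.round(1),'pos',np.round(s["eef_pos"],1),'F',np.round(s["contact_force"],2),'open',round(s["opening"],1),'t',round(s["time"],2))
E
python3 - <<'E'
from mv import *
c=optics.camera("wrist"); cv2.imwrite("pics/w0.png",c["frame"][...,::-1]); print(c["mtx"].round(1).tolist(),c["cam_to_world"].round(3).tolist())
for t in [(560,247,231),(621,247,231),(520,-311,150)]: delta(*t)
E
```

```text
[[304.5, 0.0, 319.5], [0.0, 304.5, 199.0], [0.0, 0.0, 1.0]] [[0.313, -0.913, -0.261, 106.148], [0.95, 0.301, 0.089, 542.669], [-0.003, -0.276, 0.961, 372.895], [0.0, 0.0, 0.0, 1.0]]
target (560, 247, 231) d tool mm [-1.400e+02  4.549e+02 -3.000e-01] pos [171.6 522.1 230.6] F [0.89 0.43 0.54] open 85.5 t 0.15
target (621, 247, 231) d tool mm [-1.209e+02  5.128e+02 -3.000e-01] pos [171.6 522.1 230.6] F [0.89 0.43 0.54] open 85.5 t 0.15
target (520, -311, 150) d tool mm [-682.4  591.3   81.4] pos [171.6 522.1 230.6] F [0.89 0.43 0.54] open 85.5 t 0.15
```

View pics/w0.png

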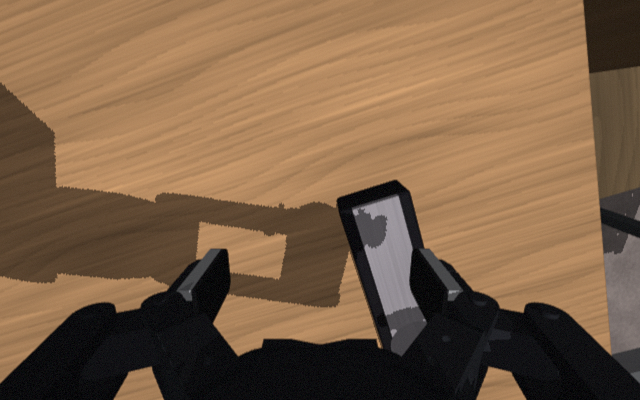

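The wrist view is clear, with the fingers at (215,270) and (430,270) and the camera looking ahead along tool +y. I'll go near the arbor for a close look, then on to the knob.

>>> arm_command --steps '[{"dx": -0.012,"dy": 0.045},{"dx": -0.024,"dy": 0.09},{"dx": -0.036,"dy": 0.135},{"dx": -0.048,"dy": 0.18},{"dx": -0.06,"dy": 0.225},{"dx": -0.075,"dy": 0.27},{"dx": -0.09,"dy": 0.315},{"dx": -0.105,"dy": 0.36},{"dx": -0.115,"dy": 0.405},{"dx": -0.12,"dy": 0.45},{"dx": -0.12,"dy": 0.45},{"dx": -0.12,"dy": 0.45},{"dx": -0.12,"dy": 0.45}]'

```text
schema error: expected keys dx, dy, dz, ax, ay, az, gripper
```

```bash
python3 - <<'E'
from mv import *
delta(520,-311,150)
c=optics.camera("wrist"); cv2.imwrite("pics/w1.png",c["frame"][...,::-1]); np.savez("w1.npz",**c)
E
```

```text
target (520, -311, 150) d tool mm [-682.4  591.3   81.4] pos [171.6 522.1 230.6] F [0.89 0.43 0.54] open 85.5 t 0.15
```

View pics/w1.png

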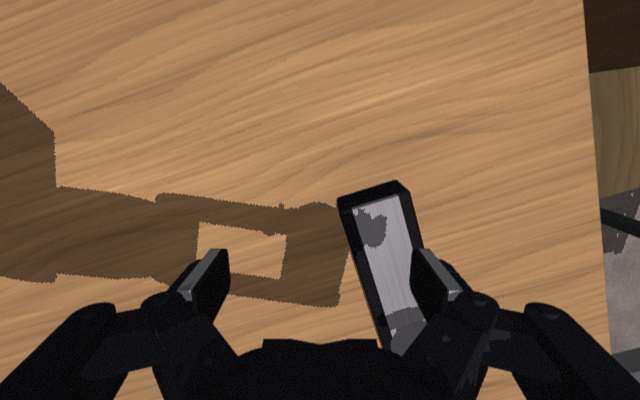

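The call was refused because every row needs all the keys, so the arm hasn't moved. I'll send it again with the full rows.

>>> arm_command --steps '[{"dx": -0.012,"dy": 0.045,"dz": 0,"ax": 0,"ay": 0,"az": 0,"gripper": 0.085},{"dx": -0.024,"dy": 0.09,"dz": 0,"ax": 0,"ay": 0,"az": 0,"gripper": 0.085},{"dx": -0.036,"dy": 0.135,"dz": 0,"ax": 0,"ay": 0,"az": 0,"gripper": 0.085},{"dx": -0.048,"dy": 0.18,"dz": 0,"ax": 0,"ay": 0,"az": 0,"gripper": 0.085},{"dx": -0.06,"dy": 0.225,"dz": 0,"ax": 0,"ay": 0,"az": 0,"gripper": 0.085},{"dx": -0.072,"dy": 0.27,"dz": 0,"ax": 0,"ay": 0,"az": 0,"gripper": 0.085},{"dx": -0.084,"dy": 0.315,"dz": 0,"ax": 0,"ay": 0,"az": 0,"gripper": 0.085},{"dx": -0.096,"dy": 0.36,"dz": 0,"ax": 0,"ay": 0,"az": 0,"gripper": 0.085},{"dx": -0.108,"dy": 0.405,"dz": 0,"ax": 0,"ay": 0,"az": 0,"gripper": 0.085},{"dx": -0.12,"dy": 0.45,"dz": 0,"ax": 0,"ay": 0,"az": 0,"gripper": 0.085},{"dx": -0.12,"dy": 0.45,"dz": 0,"ax": 0,"ay": 0,"az": 0,"gripper": 0.085},{"dx": -0.12,"dy": 0.45,"dz": 0,"ax": 0,"ay": 0,"az": 0,"gripper": 0.085},{"dx": -0.12,"dy": 0.45,"dz": 0,"ax": 0,"ay": 0,"az": 0,"gripper": 0.085}]'

```text
time: 1.5
eef_pos: [560.9, 268.3, 231.0]
eef_rot: [[0.312, 0.95, -0.001], [0.95, -0.312, 0.0], [-0.0, -0.001, -1.0]]
contact_force: [0.5, -0.1, 0.8]
opening: 84.9
```

```bash
python3 - <<'E'
from mv import *
delta(520,-311,150)
c=optics.camera("wrist"); cv2.imwrite("pics/w2.png",c["frame"][...,::-1]); np.savez("w1.npz",**c)
E
```

```text
target (520, -311, 150) d tool mm [-563.1  142.1   81. ] pos [560.9 268.3 231. ] F [ 0.53 -0.08  0.84] open 84.9 t 1.5
```

View pics/w2.png

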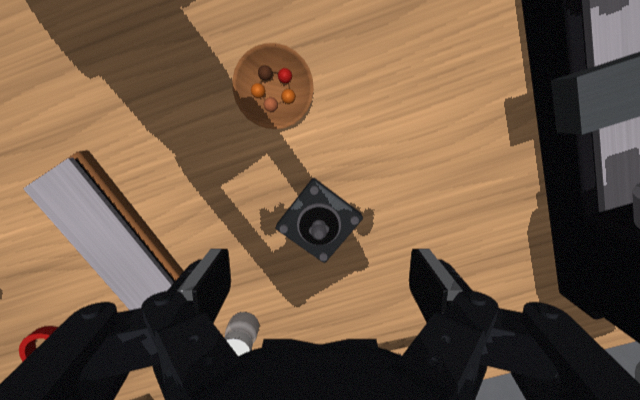

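The wrist view shows the arbor block at (319,222), its stud top at about (319,230), the plate at the left and the dish above. I'll measure the arbor.

```bash
python3 - <<'E'
from h import *
c=load("w1.npz"); f=c["frame"]; 
cv2.imwrite("pics/w2c.png",cv2.resize(f[170:270,270:370],(600,600),interpolation=3)[...,::-1])
E
```

```text
(no output)
```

View pics/w2c.png

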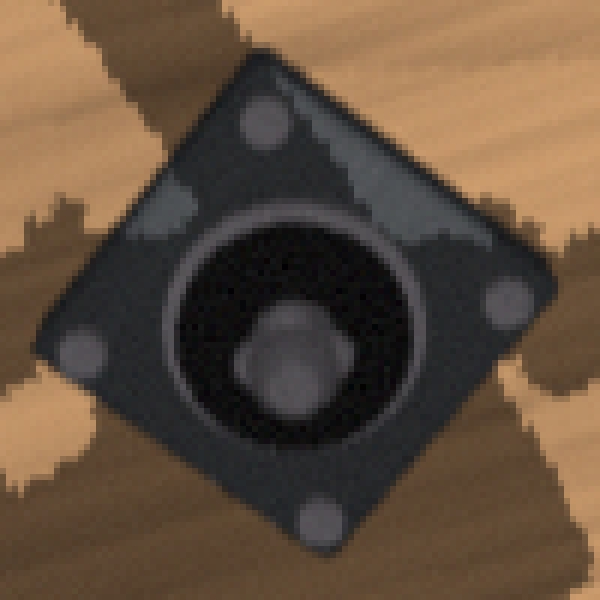

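```bash
python3 - <<'E'
from h import *
c=load("w1.npz")
q=lambda x,y,z: onplane(c,270+x/6-.4,170+y/6-.4,z)
print('stud',q(295,389,55).round(1),'washer',q(296,335,30).round(1))
b=[q(*p,21) for p in [(265,124),(509,302),(84,353),(321,522)]]; print(np.round(b,1).tolist(),np.mean(b,0).round(1))
E
```

```text
stud [621. 246.  55.] washer [619.8 246.5  30. ]
[[578.6, 253.6, 21.0], [629.9, 289.1, 21.0], [613.2, 202.6, 21.0], [664.9, 237.2, 21.0]] [621.6 245.6  21. ]
```

The arbor measures about (621,246.3) from the wrist, agreeing with the top view to about 1.5 mm. Now I'll move near the knob.

>>> arm_command --steps '[{"dx": -0.047,"dy": 0.009,"dz": 0,"ax": 0,"ay": 0,"az": 0,"gripper": 0.06},{"dx": -0.094,"dy": 0.018,"dz": 0,"ax": 0,"ay": 0,"az": 0,"gripper": 0.06},{"dx": -0.141,"dy": 0.027,"dz": 0,"ax": 0,"ay": 0,"az": 0,"gripper": 0.06},{"dx": -0.188,"dy": 0.036,"dz": 0,"ax": 0,"ay": 0,"az": 0,"gripper": 0.06},{"dx": -0.235,"dy": 0.045,"dz": 0,"ax": 0,"ay": 0,"az": 0,"gripper": 0.06},{"dx": -0.282,"dy": 0.054,"dz": 0,"ax": 0,"ay": 0,"az": 0,"gripper": 0.06},{"dx": -0.329,"dy": 0.063,"dz": 0,"ax": 0,"ay": 0,"az": 0,"gripper": 0.06},{"dx": -0.376,"dy": 0.072,"dz": 0.01,"ax": 0,"ay": 0,"az": 0,"gripper": 0.06},{"dx": -0.423,"dy": 0.081,"dz": 0.02,"ax": 0,"ay": 0,"az": 0,"gripper": 0.06},{"dx": -0.47,"dy": 0.09,"dz": 0.03,"ax": 0,"ay": 0,"az": 0,"gripper": 0.06},{"dx": -0.517,"dy": 0.095,"dz": 0.05,"ax": 0,"ay": 0,"az": 0,"gripper": 0.06},{"dx": -0.563,"dy": 0.1,"dz": 0.07,"ax": 0,"ay": 0,"az": 0,"gripper": 0.06},{"dx": -0.563,"dy": 0.1,"dz": 0.08,"ax": 0,"ay": 0,"az": 0,"gripper": 0.06},{"dx": -0.563,"dy": 0.1,"dz": 0.08,"ax": 0,"ay": 0,"az": 0,"gripper": 0.06},{"dx": -0.563,"dy": 0.1,"dz": 0.08,"ax": 0,"ay": 0,"az": 0,"gripper": 0.06}]'

```text
time: 3.05
eef_pos: [481.3, -296.4, 151.7]
eef_rot: [[0.311, 0.95, 0.0], [0.95, -0.311, 0.001], [0.001, -0.0, -1.0]]
contact_force: [0.4, 0.3, 0.8]
opening: 59.9
```

```bash
python3 - <<'E'
from mv import *
delta(520,-311,8)
c=optics.camera("wrist"); cv2.imwrite("pics/w3.png",c["frame"][...,::-1]); np.savez("w3.npz",**c)
E
```

```text
target (520, -311, 8) d tool mm [ -2.   41.4 143.7] pos [ 481.3 -296.4  151.7] F [0.42 0.26 0.85] open 59.9 t 3.05
```

View pics/w3.png

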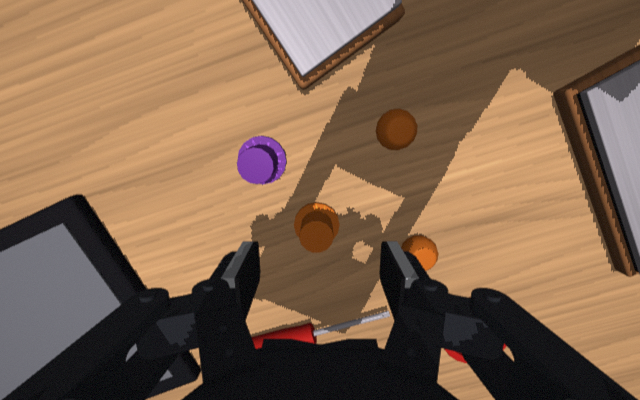

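The wrist view shows the knob's top disc at (317,236) and its flange at (316,222), with the beads at (397,129) and (420,252) and the purple decoy at (260,160).

```bash
python3 - <<'E'
from h import *
c=load("w3.npz"); f=c["frame"]; print(onplane(c,317,236,36).round(1),cloud(c)[236,317].round(1))
cv2.imwrite("pics/w3c.png",cv2.resize(f[190:270,276:356],(640,600),interpolation=3)[...,::-1])
E
```

```text
[ 518.7 -312.5   36. ] [ 519.4 -312.7   34.5]
```

View pics/w3c.png

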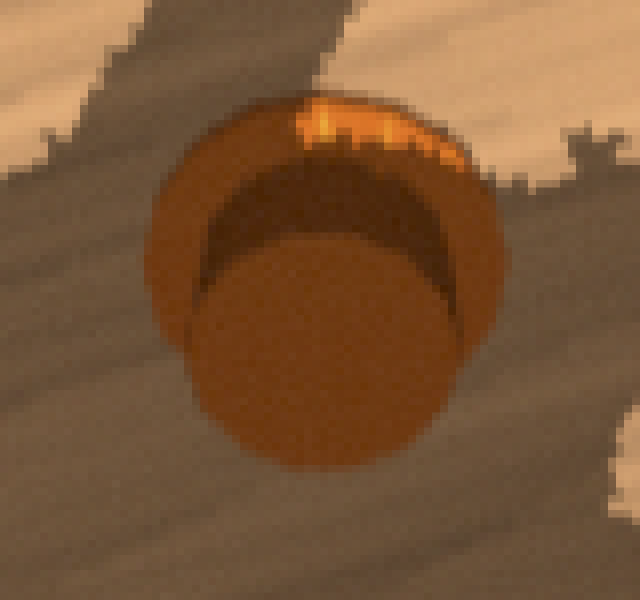

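The wrist measurement is (519,-312.5) and the top view gives (520,-311.5), so they agree. I'll go down and close the gripper.

>>> arm_command --newtons 60 --steps '[{"dx": -0.003,"dy": 0.041,"dz": 0.01,"ax": 0,"ay": 0,"az": 0,"gripper": 0.06},{"dx": -0.003,"dy": 0.041,"dz": 0.05,"ax": 0,"ay": 0,"az": 0,"gripper": 0.06},{"dx": -0.003,"dy": 0.041,"dz": 0.085,"ax": 0,"ay": 0,"az": 0,"gripper": 0.06},{"dx": -0.003,"dy": 0.041,"dz": 0.115,"ax": 0,"ay": 0,"az": 0,"gripper": 0.06},{"dx": -0.003,"dy": 0.041,"dz": 0.135,"ax": 0,"ay": 0,"az": 0,"gripper": 0.06},{"dx": -0.003,"dy": 0.041,"dz": 0.143,"ax": 0,"ay": 0,"az": 0,"gripper": 0.06},{"dx": -0.003,"dy": 0.041,"dz": 0.143,"ax": 0,"ay": 0,"az": 0,"gripper": 0.06},{"dx": -0.003,"dy": 0.041,"dz": 0.143,"ax": 0,"ay": 0,"az": 0,"gripper": 0.04},{"dx": -0.003,"dy": 0.041,"dz": 0.143,"ax": 0,"ay": 0,"az": 0,"gripper": 0.02},{"dx": -0.003,"dy": 0.041,"dz": 0.143,"ax": 0,"ay": 0,"az": 0,"gripper": 0.02},{"dx": -0.003,"dy": 0.041,"dz": 0.143,"ax": 0,"ay": 0,"az": 0,"gripper": 0.02},{"dx": -0.003,"dy": 0.041,"dz": 0.143,"ax": 0,"ay": 0,"az": 0,"gripper": 0.02},{"dx": -0.003,"dy": 0.041,"dz": 0.143,"ax": 0,"ay": 0,"az": 0,"gripper": 0.02}]'

```text
time: 4.4
eef_pos: [520.2, -314.6, 10.5]
eef_rot: [[0.313, 0.95, 0.003], [0.95, -0.313, -0.002], [-0.001, 0.004, -1.0]]
contact_force: [0.2, 1.8, 6.3]
opening: 30.7
```

```bash
python3 - <<'E'
from mv import *
delta(500,-20,150)
c=optics.camera("wrist"); cv2.imwrite("pics/w4.png",c["frame"][...,::-1]); np.savez("w4.npz",**c)
E
```

```text
target (500, -20, 150) d tool mm [ 273.4 -110.8 -140.2] pos [ 520.2 -314.6   10.5] F [0.19 1.8  6.32] open 30.7 t 4.4
```

View pics/w4.png

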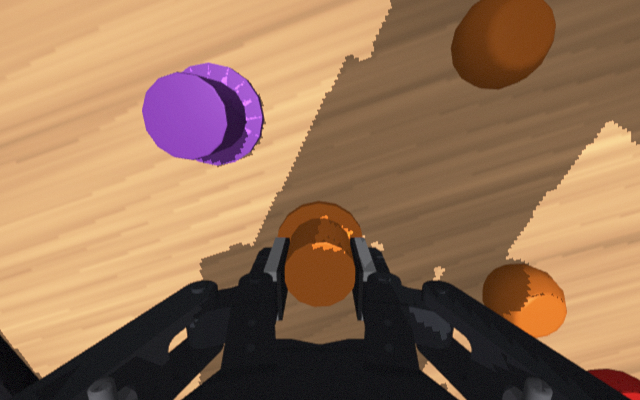

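The knob is held: the opening is 30.7 mm, and it sits upright between the pads at (320,265). The 6 N upward force means the fingers are pushing it against the table. I'll lift it and carry it over the near end of the plate.

>>> arm_command --steps '[{"dx": 0,"dy": 0,"dz": -0.03,"ax": 0,"ay": 0,"az": 0,"gripper": 0.02},{"dx": 0,"dy": 0,"dz": -0.07,"ax": 0,"ay": 0,"az": 0,"gripper": 0.02},{"dx": 0.02,"dy": -0.01,"dz": -0.1,"ax": 0,"ay": 0,"az": 0,"gripper": 0.02},{"dx": 0.06,"dy": -0.03,"dz": -0.11,"ax": 0,"ay": 0,"az": 0,"gripper": 0.02},{"dx": 0.105,"dy": -0.045,"dz": -0.11,"ax": 0,"ay": 0,"az": 0,"gripper": 0.02},{"dx": 0.15,"dy": -0.06,"dz": -0.11,"ax": 0,"ay": 0,"az": 0,"gripper": 0.02},{"dx": 0.195,"dy": -0.075,"dz": -0.11,"ax": 0,"ay": 0,"az": 0,"gripper": 0.02},{"dx": 0.235,"dy": -0.095,"dz": -0.11,"ax": 0,"ay": 0,"az": 0,"gripper": 0.02},{"dx": 0.265,"dy": -0.11,"dz": -0.11,"ax": 0,"ay": 0,"az": 0,"gripper": 0.02},{"dx": 0.273,"dy": -0.11,"dz": -0.11,"ax": 0,"ay": 0,"az": 0,"gripper": 0.02},{"dx": 0.273,"dy": -0.11,"dz": -0.11,"ax": 0,"ay": 0,"az": 0,"gripper": 0.02},{"dx": 0.273,"dy": -0.11,"dz": -0.11,"ax": 0,"ay": 0,"az": 0,"gripper": 0.02}]'

```text
time: 5.65
eef_pos: [500.4, -21.0, 118.8]
eef_rot: [[0.312, 0.95, 0.001], [0.95, -0.312, -0.001], [-0.0, 0.002, -1.0]]
contact_force: [0.6, -0.3, -0.7]
opening: 30.5
```

```bash
python3 - <<'E'
from mv import *
delta(500.6,-20.9,60)
a=optics.camera("wrist");np.savez("w5.npz",**a)
b=optics.camera("scene");np.savez("s5.npz",**b)
o,T=None,b["cam_to_world"]
p=np.linalg.inv(T)@np.r_[manip.observe()["eef_pos"],1]; K=b["mtx"]; u=K[0,0]*p[0]/-p[2]+K[0,2]; v=K[1,1]*p[1]/p[2]+K[1,2]; print(u,v)
u,v=int(u),int(v)
s=b["frame"][max(v-50,0):v+50,u-50:u+50]
w=a["frame"][180:300,260:380]
cv2.imwrite("pics/x5.png",np.hstack([cv2.resize(w,(400,400),interpolation=3),cv2.resize(s,(400,400),interpolation=3)])[...,::-1])
E
```

```text
target (500.6, -20.9, 60) d tool mm [ 0.2  0.1 58.8] pos [500.4 -21.  118.8] F [ 0.61 -0.32 -0.71] open 30.5 t 5.65
328.3332974505875 160.80996782607113
```

View pics/x5.png

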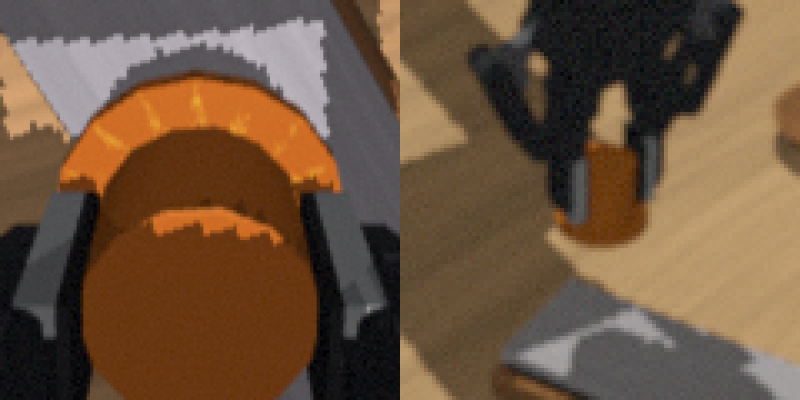

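Both crops show the knob upright in the grip, with the flange fully visible just below the pads. I'll lower it over the plate in stages.

>>> arm_command --steps '[{"dx": 0,"dy": 0,"dz": 0.03,"ax": 0,"ay": 0,"az": 0,"gripper": 0.02},{"dx": 0,"dy": 0,"dz": 0.055,"ax": 0,"ay": 0,"az": 0,"gripper": 0.02},{"dx": 0,"dy": 0,"dz": 0.068,"ax": 0,"ay": 0,"az": 0,"gripper": 0.02},{"dx": 0,"dy": 0,"dz": 0.072,"ax": 0,"ay": 0,"az": 0,"gripper": 0.02},{"dx": 0,"dy": 0,"dz": 0.074,"ax": 0,"ay": 0,"az": 0,"gripper": 0.02},{"dx": 0,"dy": 0,"dz": 0.075,"ax": 0,"ay": 0,"az": 0,"gripper": 0.02},{"dx": 0,"dy": 0,"dz": 0.075,"ax": 0,"ay": 0,"az": 0,"gripper": 0.02}]'

```text
time: 6.45
eef_pos: [500.3, -20.6, 44.0]
eef_rot: [[0.313, 0.95, 0.001], [0.95, -0.313, -0.0], [0.0, 0.001, -1.0]]
contact_force: [0.2, -0.4, -0.3]
opening: 30.2
```

Still no contact. I'll press a little further.

>>> arm_command --steps '[{"dx": 0,"dy": 0,"dz": 0.001,"ax": 0,"ay": 0,"az": 0,"gripper": 0.02},{"dx": 0,"dy": 0,"dz": 0.002,"ax": 0,"ay": 0,"az": 0,"gripper": 0.02},{"dx": 0,"dy": 0,"dz": 0.003,"ax": 0,"ay": 0,"az": 0,"gripper": 0.02},{"dx": 0,"dy": 0,"dz": 0.003,"ax": 0,"ay": 0,"az": 0,"gripper": 0.02}]'

```text
time: 6.85
eef_pos: [500.2, -20.3, 40.7]
eef_rot: [[0.312, 0.95, 0.001], [0.95, -0.312, -0.0], [-0.0, 0.001, -1.0]]
contact_force: [-0.4, -0.6, 2.9]
opening: 30.3
```

Contact is about 3.3 N. I'll add 1 mm and make the stroke in one unbroken call.

>>> arm_command --steps '[{"dx": 0,"dy": 0,"dz": 0.001,"ax": 0,"ay": 0,"az": 0,"gripper": 0.02},{"dx": 0,"dy": 0,"dz": 0.001,"ax": 0,"ay": 0,"az": 0,"gripper": 0.02},{"dx": 0.002,"dy": 0.0034,"dz": 0.001,"ax": 0,"ay": 0,"az": 0,"gripper": 0.02},{"dx": 0.005,"dy": 0.0085,"dz": 0.001,"ax": 0,"ay": 0,"az": 0,"gripper": 0.02},{"dx": 0.009,"dy": 0.0153,"dz": 0.001,"ax": 0,"ay": 0,"az": 0,"gripper": 0.02},{"dx": 0.013,"dy": 0.0221,"dz": 0.001,"ax": 0,"ay": 0,"az": 0,"gripper": 0.02},{"dx": 0.017,"dy": 0.029,"dz": 0.001,"ax": 0,"ay": 0,"az": 0,"gripper": 0.02},{"dx": 0.021,"dy": 0.0358,"dz": 0.001,"ax": 0,"ay": 0,"az": 0,"gripper": 0.02},{"dx": 0.025,"dy": 0.0426,"dz": 0.001,"ax": 0,"ay": 0,"az": 0,"gripper": 0.02},{"dx": 0.029,"dy": 0.0494,"dz": 0.001,"ax": 0,"ay": 0,"az": 0,"gripper": 0.02}]'

```text
time: 7.85
eef_pos: [555.0, -7.8, 39.2]
eef_rot: [[0.312, 0.95, -0.002], [0.95, -0.312, 0.0], [-0.0, -0.002, -1.0]]
contact_force: [-3.2, -0.6, 5.7]
opening: 30.3
```

```bash
python3 -c "
from mv import *
delta(616,4,41)"
```

```text
target (616, 4, 41) d tool mm [30.3 54.2 -1.9] pos [555.   -7.8  39.2] F [-3.18 -0.63  5.67] open 30.3 t 7.85
```

The normal force is steady at about 6 N at the middle. I'll continue to the far end.

>>> arm_command --steps '[{"dx": 0.004,"dy": 0.0068,"dz": 0,"ax": 0,"ay": 0,"az": 0,"gripper": 0.02},{"dx": 0.008,"dy": 0.0136,"dz": 0,"ax": 0,"ay": 0,"az": 0,"gripper": 0.02},{"dx": 0.012,"dy": 0.0204,"dz": 0,"ax": 0,"ay": 0,"az": 0,"gripper": 0.02},{"dx": 0.016,"dy": 0.0272,"dz": 0,"ax": 0,"ay": 0,"az": 0,"gripper": 0.02},{"dx": 0.02,"dy": 0.034,"dz": 0,"ax": 0,"ay": 0,"az": 0,"gripper": 0.02},{"dx": 0.024,"dy": 0.041,"dz": 0,"ax": 0,"ay": 0,"az": 0,"gripper": 0.02},{"dx": 0.028,"dy": 0.048,"dz": 0,"ax": 0,"ay": 0,"az": 0,"gripper": 0.02},{"dx": 0.031,"dy": 0.053,"dz": 0,"ax": 0,"ay": 0,"az": 0,"gripper": 0.02},{"dx": 0.031,"dy": 0.053,"dz": 0,"ax": 0,"ay": 0,"az": 0,"gripper": 0.02},{"dx": 0.031,"dy": 0.053,"dz": 0,"ax": 0,"ay": 0,"az": 0,"gripper": 0.02}]'

```text
time: 8.85
eef_pos: [616.3, 5.1, 39.6]
eef_rot: [[0.312, 0.95, 0.001], [0.95, -0.312, 0.0], [0.001, 0.001, -1.0]]
contact_force: [0.6, 0.4, 5.7]
opening: 30.2
```

```bash
python3 - <<'E'
from mv import *
delta(621,246.5,110)
s=manip.observe(); p=np.array(s["eef_pos"])[:2]-[559.2,-8.2]; a=np.deg2rad(12.2); print('local',p@[np.cos(a),np.sin(a)],p@[-np.sin(a),np.cos(a)])
E
```

```text
target (621, 246.5, 110) d tool mm [230.8 -70.9 -70.3] pos [616.3   5.1  39.6] F [0.64 0.43 5.75] open 30.2 t 8.85
local 58.643766330925104 0.9399064418134361
```

The stroke is complete: local x ran from about -60 to +58.6, and the force was about 6 N when read at the middle and at the end. Next I'll lift it and go over the stud.

>>> arm_command --steps '[{"dx": 0,"dy": 0,"dz": -0.02,"ax": 0,"ay": 0,"az": 0,"gripper": 0.02},{"dx": 0,"dy": 0,"dz": -0.05,"ax": 0,"ay": 0,"az": 0,"gripper": 0.02},{"dx": 0.03,"dy": -0.01,"dz": -0.07,"ax": 0,"ay": 0,"az": 0,"gripper": 0.02},{"dx": 0.075,"dy": -0.023,"dz": -0.07,"ax": 0,"ay": 0,"az": 0,"gripper": 0.02},{"dx": 0.12,"dy": -0.037,"dz": -0.07,"ax": 0,"ay": 0,"az": 0,"gripper": 0.02},{"dx": 0.165,"dy": -0.05,"dz": -0.07,"ax": 0,"ay": 0,"az": 0,"gripper": 0.02},{"dx": 0.205,"dy": -0.063,"dz": -0.07,"ax": 0,"ay": 0,"az": 0,"gripper": 0.02},{"dx": 0.231,"dy": -0.071,"dz": -0.07,"ax": 0,"ay": 0,"az": 0,"gripper": 0.02},{"dx": 0.231,"dy": -0.071,"dz": -0.07,"ax": 0,"ay": 0,"az": 0,"gripper": 0.02},{"dx": 0.231,"dy": -0.071,"dz": -0.07,"ax": 0,"ay": 0,"az": 0,"gripper": 0.02},{"dx": 0.231,"dy": -0.071,"dz": -0.07,"ax": 0,"ay": 0,"az": 0,"gripper": 0.02}]'

```text
time: 9.95
eef_pos: [620.2, 245.3, 108.7]
eef_rot: [[0.313, 0.95, -0.001], [0.95, -0.313, -0.001], [-0.001, -0.001, -1.0]]
contact_force: [0.0, -0.2, -0.7]
opening: 30.2
```

```bash
python3 - <<'E'
from mv import *
delta(621,246.5,66)
a=optics.camera("wrist");np.savez("w6.npz",**a)
b=optics.camera("scene");np.savez("s6.npz",**b)
t=optics.camera("top");np.savez("t6.npz",**t)
def proj(c,P):
    p=np.linalg.inv(c["cam_to_world"])@np.r_[P,1]; K=c["mtx"]; return int(K[0,0]*p[0]/-p[2]+K[0,2]),int(K[1,1]*p[1]/p[2]+K[1,2])
u,v=proj(b,manip.observe()["eef_pos"]); print(u,v)
s=b["frame"][v-30:v+50,u-40:u+40]
w=a["frame"][190:310,260:380]
cv2.imwrite("pics/x6.png",np.hstack([cv2.resize(w,(400,400),interpolation=3),cv2.resize(s,(400,400),interpolation=3)])[...,::-1])
E
```

```text
target (621, 246.5, 66) d tool mm [ 1.4  0.5 42.7] pos [620.2 245.3 108.7] F [ 0.05 -0.23 -0.68] open 30.2 t 9.95
453 134
```

View pics/x6.png

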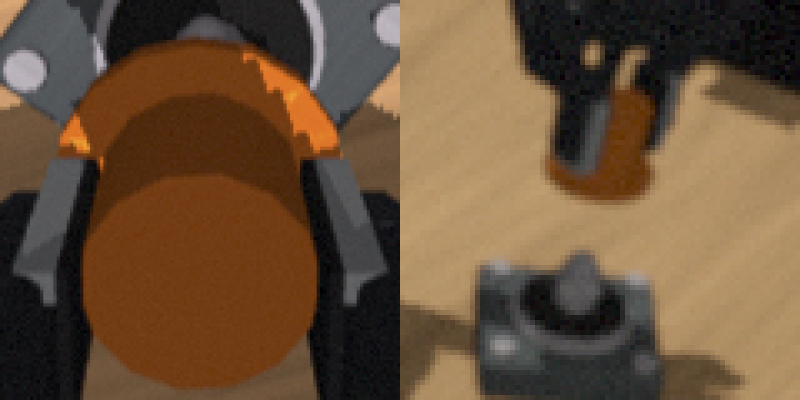

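The wrist crop shows the knob upright with its top disc at crop (200,282), and the scene crop shows the stud below it. I'll compute the knob centre in the world.

```bash
python3 - <<'E'
from mv import *
a=load("w6.npz"); T=a["cam_to_world"]
R=np.array(manip.observe()["eef_rot"]);p=np.array(manip.observe()["eef_pos"])
k=onplane(a,319.6,274.3,134.2); print('knob top',k.round(1),'in tool',(R.T@(k-p)).round(1))
print('depth pt',cloud(a)[274,320].round(1), cloud(a)[270:279,315:325].reshape(-1,3).mean(0).round(1))
# flange: left/right rim tangency visible edge far point, crop (200,40) at rim lower edge ~ radius 23 towards +/-y
f=onplane(a,260+60-.35,190+40*.3-.35,108.7-10.5+2.5); print('flange edge tool',(R.T@(f-p)).round(1))
# check stud in scene & fingertip x symmetric
E
```

```text
knob top [618.4 244.7 134.2] in tool [ -1.  -2. -25.]
depth pt [619.5 244.5 132.1] [618.5 244.6 133.8]
flange edge tool [ -1.1 -24.7   8.5]
```

The knob sits about 1.8 mm toward tool -y, which the grasp estimate also gave. Aligning it needs dx = +1.8 mm and dy = +2.0 mm. I'll lower it until the stud is inside the bore but above the balls, and check the forces.

>>> arm_command --steps '[{"dx": 0.0018,"dy": 0.002,"dz": 0.01,"ax": 0,"ay": 0,"az": 0,"gripper": 0.02},{"dx": 0.0018,"dy": 0.002,"dz": 0.025,"ax": 0,"ay": 0,"az": 0,"gripper": 0.02},{"dx": 0.0018,"dy": 0.002,"dz": 0.036,"ax": 0,"ay": 0,"az": 0,"gripper": 0.02},{"dx": 0.0018,"dy": 0.002,"dz": 0.042,"ax": 0,"ay": 0,"az": 0,"gripper": 0.02},{"dx": 0.0018,"dy": 0.002,"dz": 0.046,"ax": 0,"ay": 0,"az": 0,"gripper": 0.02},{"dx": 0.0018,"dy": 0.002,"dz": 0.049,"ax": 0,"ay": 0,"az": 0,"gripper": 0.02},{"dx": 0.0018,"dy": 0.002,"dz": 0.051,"ax": 0,"ay": 0,"az": 0,"gripper": 0.02},{"dx": 0.0018,"dy": 0.002,"dz": 0.051,"ax": 0,"ay": 0,"az": 0,"gripper": 0.02}]'

```text
time: 10.9
eef_pos: [622.9, 247.6, 58.3]
eef_rot: [[0.312, 0.95, 0.0], [0.95, -0.312, 0.0], [0.0, 0.0, -1.0]]
contact_force: [-0.7, -0.1, -0.2]
opening: 30.0
```

It entered cleanly with under 1 N of force. Now I'll push past the balls.

>>> arm_command --steps '[{"dx": 0,"dy": 0,"dz": 0.003,"ax": 0,"ay": 0,"az": 0,"gripper": 0.02},{"dx": 0,"dy": 0,"dz": 0.006,"ax": 0,"ay": 0,"az": 0,"gripper": 0.02},{"dx": 0,"dy": 0,"dz": 0.008,"ax": 0,"ay": 0,"az": 0,"gripper": 0.02},{"dx": 0,"dy": 0,"dz": 0.01,"ax": 0,"ay": 0,"az": 0,"gripper": 0.02},{"dx": 0,"dy": 0,"dz": 0.012,"ax": 0,"ay": 0,"az": 0,"gripper": 0.02},{"dx": 0,"dy": 0,"dz": 0.014,"ax": 0,"ay": 0,"az": 0,"gripper": 0.02},{"dx": 0,"dy": 0,"dz": 0.016,"ax": 0,"ay": 0,"az": 0,"gripper": 0.02},{"dx": 0,"dy": 0,"dz": 0.016,"ax": 0,"ay": 0,"az": 0,"gripper": 0.02}]'

```text
time: 11.7
eef_pos: [622.7, 247.6, 41.5]
eef_rot: [[0.313, 0.95, -0.001], [0.95, -0.313, -0.0], [-0.0, -0.001, -1.0]]
contact_force: [-0.6, -0.8, -1.8]
opening: 30.0
```

It's past the balls, and the slight downward pull is the snap seating. Now I'll press onto the washer.

>>> arm_command --steps '[{"dx": 0,"dy": 0,"dz": 0.001,"ax": 0,"ay": 0,"az": 0,"gripper": 0.02},{"dx": 0,"dy": 0,"dz": 0.002,"ax": 0,"ay": 0,"az": 0,"gripper": 0.02},{"dx": 0,"dy": 0,"dz": 0.003,"ax": 0,"ay": 0,"az": 0,"gripper": 0.02},{"dx": 0,"dy": 0,"dz": 0.0035,"ax": 0,"ay": 0,"az": 0,"gripper": 0.02},{"dx": 0,"dy": 0,"dz": 0.0035,"ax": 0,"ay": 0,"az": 0,"gripper": 0.02},{"dx": 0,"dy": 0,"dz": 0.0035,"ax": 0,"ay": 0,"az": 0,"gripper": 0.02}]'

```text
time: 12.3
eef_pos: [623.0, 247.5, 39.4]
eef_rot: [[0.312, 0.95, 0.0], [0.95, -0.312, -0.0], [0.0, 0.0, -1.0]]
contact_force: [-3.1, -2.3, 5.7]
opening: 30.4
```

The push is 6 N with a small side load. I'll relax the side load slightly and press 0.8 mm more.

>>> arm_command --steps '[{"dx": -0.0003,"dy": -0.0002,"dz": 0.0004,"ax": 0,"ay": 0,"az": 0,"gripper": 0.02},{"dx": -0.0006,"dy": -0.0004,"dz": 0.0008,"ax": 0,"ay": 0,"az": 0,"gripper": 0.02},{"dx": -0.0006,"dy": -0.0004,"dz": 0.0008,"ax": 0,"ay": 0,"az": 0,"gripper": 0.02},{"dx": -0.0006,"dy": -0.0004,"dz": 0.0008,"ax": 0,"ay": 0,"az": 0,"gripper": 0.02},{"dx": -0.0006,"dy": -0.0004,"dz": 0.0008,"ax": 0,"ay": 0,"az": 0,"gripper": 0.02}]'

```text
time: 12.8
eef_pos: [623.0, 247.5, 39.0]
eef_rot: [[0.312, 0.95, 0.002], [0.95, -0.312, 0.001], [0.001, 0.001, -1.0]]
contact_force: [-2.6, -1.3, 5.7]
opening: 30.3
```

```bash
python3 - <<'E'
from mv import *
delta(621,246.5,38)
a=optics.camera("wrist");np.savez("w7.npz",**a)
b=optics.camera("scene");np.savez("s7.npz",**b)
print(manip.observe()["contact_force"])
s=b["frame"][120:200,410:490]
w=a["frame"][190:310,260:380]
cv2.imwrite("pics/x7.png",np.hstack([cv2.resize(w,(400,400),interpolation=3),cv2.resize(s,(400,400),interpolation=3)])[...,::-1])
E
```

```text
target (621, 246.5, 38) d tool mm [-1.6 -1.6  1. ] pos [623.  247.5  39. ] F [-2.65 -1.29  5.67] open 30.3 t 12.8
[-2.47435959  0.08550076  5.11689857]
```

View pics/x7.png

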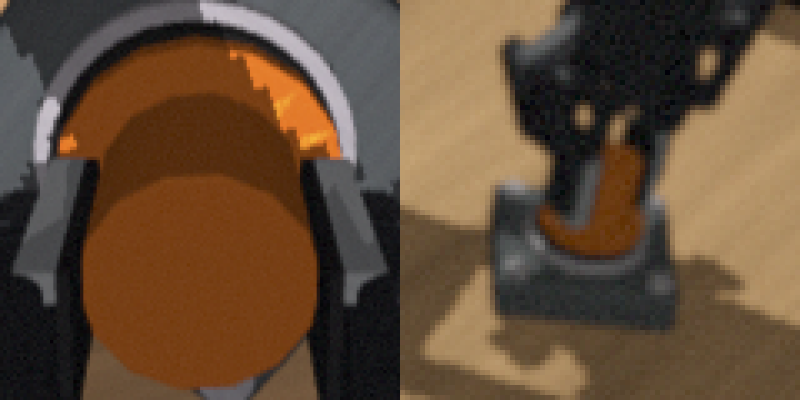

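The knob is seated and concentric inside the ring, upright and down on the block. The push is about 5.5 N, so I'll press another 1 mm for margin.

>>> arm_command --steps '[{"dx": -0.0003,"dy": -0.0002,"dz": 0.0005,"ax": 0,"ay": 0,"az": 0,"gripper": 0.02},{"dx": -0.0003,"dy": -0.0002,"dz": 0.001,"ax": 0,"ay": 0,"az": 0,"gripper": 0.02},{"dx": -0.0003,"dy": -0.0002,"dz": 0.001,"ax": 0,"ay": 0,"az": 0,"gripper": 0.02},{"dx": -0.0003,"dy": -0.0002,"dz": 0.001,"ax": 0,"ay": 0,"az": 0,"gripper": 0.02},{"dx": -0.0003,"dy": -0.0002,"dz": 0.001,"ax": 0,"ay": 0,"az": 0,"gripper": 0.02},{"dx": -0.0003,"dy": -0.0002,"dz": 0.001,"ax": 0,"ay": 0,"az": 0,"gripper": 0.02}]'

```text
time: 13.5
eef_pos: [623.0, 247.5, 38.4]
eef_rot: [[0.312, 0.95, 0.003], [0.95, -0.312, 0.001], [0.002, 0.002, -1.0]]
contact_force: [-2.8, -0.8, 8.3]
opening: 30.1
```

```bash
python3 - <<'E'
from mv import *
s=manip.observe(); print(s["contact_force"],s["opening"],s["eef_pos"],np.abs(s["qd"]).max())
manip.close_job()
E
```

```text
[-2.83341903 -0.77790869  8.28414211] 30.133183350000156 [622.982151   247.48710309  38.4318302 ] 0.0020511561439110356
the job is handed in; nothing more can be done
```

I gripped the flanged amber knob and rubbed it along the smaller lapping plate in one continuous stroke. I then pressed it past the balls onto the stud and handed the job in at 13.5 s, still gripping and pushing down.

- **Stroke:** the gripper went from about -60 mm to +58.6 mm along the plate. The normal force read about 6 N when I checked at the middle and at the far end, with no reading in between. The plate was never pressed harder than that in any reading.
- **Stud:** the knob entered with under 1 N of force. Just past the balls it pulled slightly downward (about -1.8 N), and I took that as the snap.
- **Final state:** the downward push is about 8 to 9 N, and the washer should be squeezed about 2 mm. I worked that out from the tool height, not from a direct reading. The fingers are closed on the knob at 30.1 mm and the arm is at rest.
- **Position:** pictures taken 1 mm before the last press showed the knob upright and centred in the block's ring.
- **Small disagreements:** a sideways load of about 3 N remained on the stud after two small corrections. The gripper also sits about 2 mm off my measured stud centre; some of that matches the knob being about 1.8 mm off-centre in the grip.
- **Bystanders:** none were touched as far as I saw, but I took no final picture to check them.
- **Refused command:** my first move command was rejected for missing keys, and the arm did not move.

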